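# Put the full grinding cup on the tea-table mill and hold it pressed to run

## Robot

A 6-joint arm with a two-finger parallel gripper is mounted at the origin on the work surface. World frame = base frame: x ahead of the robot, y to its left, z up, the work surface at z = 0. Lengths are in m, angles in rad, forces in N, time in s.
With the tool pointing down it reaches from about 0.4 to 0.825 m from the base axis. Payload 7 kg.
Tool frame: the origin (TCP) lies midway between the tips of the shut fingers; the grasp point (between the pads) lies env.grasp_offset behind it (env.grasp_offset is the distance from the TCP to the grasp point, in m); z points along the fingers, y is the line along which they close (so a half turn about z gives the same grasp; the last joint's range is limited). The gripper opens to 85 mm and grips with 20 to 120 N. Pads are 22 mm wide; open, the fingers measure 114 mm over their backs; the gripper's body (76 mm by 85 mm) begins 54 mm behind the grasp point. The pads swing forward as they close: fully open they stand 13 mm farther back than shut.
Start: joints at [-0.974, 0.359, 0.012, 0, -1.224, -0.288], TCP at [0.205, -0.643, 0.231] pointing down, gripper open.
Joint ranges: [-3.07, 3.07], [-1.43, 2.12], [-1.02, 1.25], [-3.03, 1.67], [-3.05, -0], [-3.03, 3.03]. Speed limits (rad/s): [2.39, 2.39, 3.01, 3.14, 3.14, 3.14].

## Interface

Orientations are given as a unit quaternion [x, y, z, w].
In Python, from rig import env gives the robot as it stands.
- The arm moves only by the tool drive_tool, never from a script. Its argument "commands" is a list that holds one entry, the list of rows, each a list of 7 numbers: the turn, a rotation vector about the tool's x, y, z in rad, then the shift along the tool's x, y, z in m, then the finger opening in m, from 0 to 0.0854. A call has 1 to 5 rows; each row is the pose to reach, as a shift and turn from the pose commanded when the call began, along the tool's axes at that moment; what a row does not reach only later rows make up. A row lasts 1/12 s, in which the tool goes at most 41.7 mm and 7.16 degrees, less where a joint would pass 70% of its speed; a pose out of reach is approached as far as the arm can. A call with a gripper value outside its range is refused whole. The fingers move at their own pace and stop on an object; the grip force is fixed at half the most. Time passes only in rows, so rows that repeat a pose let the fingers close. It gives the time, the measured TCP pose, the force, the opening and the grip force at its end, in the units of the state.
- env.sense(): the state, without advancing time (a new reading comes with each control period).
- env.capture(name): name is "side" or "top"; returns the picture (400x640x3 uint8, red, green, blue); there is no depth.
- env.calibration(name): a dict with "vertical_fov" (degrees; the focal length in pixels is half the picture's height over the tangent of half this angle, whatever the lens; pixels are square), "cx", "cy" (the principal point, pixels), "R" (3x3) and "t" (3): a world point X has camera coordinates R X + t. Camera axes: x right, y down, z forward; pixel columns grow to the right and rows downward; lengths in m; the calibration is good to about 2 mm. A picture is of the moment at which its call begins. calibration takes no time and is no camera call.
- env.sign_off(): hands the job in; it is judged then, once.
The state is a dict: "clock": time; "joints": joint angles; "qd": joint speeds; "effort": joint torques, N m; "tool_pos": TCP position; "ee_rot": TCP orientation; "ft_force": force on the tool from outside, world axes, zero at the start; "torque": the same for the moment, N m; "opening": finger opening in m; "grip_force": force on a finger pad.
Only numpy, scipy, OpenCV 4.12 (cv2) and the standard library are available. Lean on these libraries where they do the work, as an engineer would, in place of code of your own. Each camera call takes 0.05 s, during which the arm holds its last target. There are 200 camera calls.

## Task

Two grinding cups that look the same stand on the round tea tray: one is full of rock sugar, the other is empty, so tell them apart by their weight in the hand. Set the full one on the little white mill, feel about over the drive pin, which it hides, until it drops on, then press it squarely down, without ramming it, until the sprung switch plate is at its stop, and finish while still holding it down there so that the mill keeps running. Leave the empty cup standing on the tray, never tip either cup over, and leave the other things on the table where they are.

Things in the scene. Friction and masses are not known exactly. Their poses are not given: they have to be found in the camera images.
- cup_a: grinding cup, 118 mm tall, standing on its black collar (76 mm across, 24 mm high). Its steel body narrows to a cylinder, 56 mm across, from 42 to 112 mm up: grip it here. In the middle of the flat underside a blind round socket, 18 mm across, 24 mm deep, takes the drive pin. Origin: centre of the underside; z up; yaw is of no matter. Empty it weighs 0.18 kg, full 0.40 kg (within 8 percent).
- cup_b: the other grinding cup: same look, shape, sizes, origin, axes and weights as cup_a. One of the two is full and the other empty, and either may stand in either place.
- tray: round wooden tea tray, 300 mm across, fixed; its flat top is 16 mm above the table and carries both grinding cups, a tea cup and a glass pitcher. Origin: centre of the underside, on the table; z up.
- mill: round white motor base of the mill, fixed, upright, 124 mm across the foot, 92 mm across its top, 75 mm above the table. On it a grey switch plate, 72 mm across, its top 85 mm above the table at rest, 77 mm at its stop. A fixed steel drive pin, 15 mm across with rounded rim, stands up through the plate's middle to 97 mm above the table. Origin: centre of the underside; z up.
- pin_tip (a point): centre of the flat top of the mill's drive pin, 97 mm above the table. A cup not yet on the pin rides on this tip, its underside 97 mm above the table; once on, it drops 12 mm onto the switch plate and can then be pressed down another 8 mm.
- switch_plate (a joint): travel of the sprung switch plate: 0 at rest (up), 0.008 m at its stop (down). The spring starts to give at about 8 N and takes about 14 N at the stop, the cup's own weight included; it lifts the cup again when the hand lets go. The mill runs from 0.006 m down.
- tea_cup: small yellow-green tea cup on the tray, 72 mm across the rim, 52 mm high. Bystander. Origin: centre of the underside.
- pitcher: small clear glass pitcher on the tray, 62 mm across, 75 mm high. Bystander. Origin: centre of the underside.
- red_bowl: dark red bowl on the table, beyond the tray and the mill, 100 mm across, 45 mm high. Bystander. Origin: centre of the underside.
- caddy: green tea tin on the table, to the robot's right, 72 mm across, 100 mm high. Bystander. Origin: centre of the underside.
- vase: dark teal vase on the table, to the robot's left, 100 mm across, 120 mm high. Bystander. Origin: centre of the underside.
There are look-alikes about, which are no part of the job. What is shaped like the cup_a but blue or purple is not meant. Of the things shaped like the mill, the white one is meant.

How it is judged:
At the end, for the whole second after the job is handed in: The full cup is on the drive pin (within 4 mm, upright within 3.4 deg, underside 17 mm below the tip), the fingers on it, the switch plate held at least 6 mm down, at rest; the empty cup, bearing on the tray with under 2.8 N, stands upright on it, within 130 mm of its middle, untouched (value of joint switch_plate above 0.006 m and ((horizontal distance between cup_a and pin_tip below 0.004 m and z of cup_a in the frame of pin_tip below -0.017 m and angle between each of cup_a, cup_b's own z axis and vertical below 0.06 rad and contact force between the fingers and cup_a above 2 N and linear speed of each of cup_a, cup_b below 0.02 m/s and horizontal distance between cup_b and tray below 0.13 m and z of cup_b in the frame of tray between 0.013 and 0.02 m and contact force between the arm and cup_b below 0.3 N and contact force between cup_b and tray below 2.8 N) or (horizontal distance between cup_b and pin_tip below 0.004 m and z of cup_b in the frame of pin_tip below -0.017 m and angle between each of cup_b, cup_a's own z axis and vertical below 0.06 rad and contact force between the fingers and cup_b above 2 N and linear speed of each of cup_b, cup_a below 0.02 m/s and horizontal distance between cup_a and tray below 0.13 m and z of cup_a in the frame of tray between 0.013 and 0.02 m and contact force between the arm and cup_a below 0.3 N and contact force between cup_a and tray below 2.8 N))); the arm keeps its last pose, push and grip.
It fails at once if a grinding cup is tipped over (angle between any of cup_a, cup_b's own z axis and vertical above 0.6 rad).
It fails at once if a cup is rammed onto the mill with more than 100 N (contact force between any of cup_a, cup_b and mill above 100 N).
It fails at once if a bystander is pushed away by more than 30 mm (distance of any of tea_cup, pitcher, red_bowl, caddy, vase from where it was at the start of the episode above 0.03 m).
It also fails if it takes over 64 s, if anything falls off the work surface, if the arm or the gripper's body presses on something with over 40 N, if the wrist force passes 120 N, or if a joint passes its speed limit or range.

## Working session

There is one attempt and no reset: what is moved stays moved. The work goes in short steps, Python scripts to look and compute and a tool call to move; the robot and the scene stay as the last step left them, time stands still between calls to the robot, and variables do not carry over. Pictures are saved under pics/ and viewed, at most 10 in all, crops included, and the job is handed in when it is done.

Besides the shell and the picture viewer there is one more tool, called after "Emit:" by a JSON object that holds its "fn" and its "kwargs". drive_tool: Moves the arm, as the interface text tells. Its arguments: {"type":"object","properties":{"commands":{"type":"array"}},"required":["commands"]}

```bash
ls; mkdir -p pics
python3 - <<'E'
from rig import env
import cv2
for n in("top","side"):
    cv2.imwrite(f"pics/{n}0.png",env.capture(n)[:,:,::-1]); c=env.calibration(n); print(n,c)
print(env.grasp_offset, env.sense())
E
```

```text
pics
top {'vertical_fov': 47.2595035714087, 'cx': 311.1993772547515, 'cy': 197.50475758521875, 'R': array([[ 0.01049157, -0.99982171,  0.01569971],
       [-0.99703791, -0.01165612, -0.07602323],
       [ 0.07619267, -0.0148556 , -0.99698244]]), 't': array([-0.01570571,  0.52907039,  1.56922896])}
side {'vertical_fov': 56.40247148058172, 'cx': 316.3655526490334, 'cy': 198.4741255765981, 'R': array([[-0.96226419, -0.27195066, -0.0095115 ],
       [-0.16740878,  0.61918807, -0.76718996],
       [ 0.21452723, -0.73664712, -0.64134943]]), 't': array([0.5157538 , 0.15466064, 1.12620903])}
0.0187 {'clock': 0.1, 'joints': array([-9.73913942e-01,  3.59318061e-01,  1.11518520e-02, -3.03381303e-04,
       -1.22406589e+00, -2.88153509e-01]), 'qd': array([ 0.00161695, -0.00085441,  0.00114464,  0.00058158, -0.00028785,
        0.00051218]), 'effort': array([-2.16816457e-03, -5.84763980e+01,  2.94107705e+01,  6.95455223e+00,
       -3.19951127e-03, -2.24692815e-05]), 'tool_pos': array([ 0.20498102, -0.64268469,  0.23045707]), 'ee_rot': array([-1.53701048e-01,  9.88117125e-01,  7.09813105e-04, -1.78523186e-04]), 'ft_force': array([ 0.11626949, -1.38351826, -0.20680352]), 'torque': array([-0.00671799, -0.0199508 , -0.0023774 ]), 'grip_force': 0.0, 'opening': 0.08531031943293979}
```

View pics/top0.png

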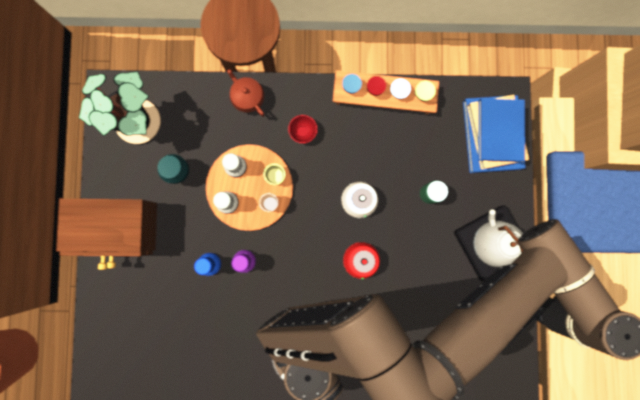

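View pics/side0.png

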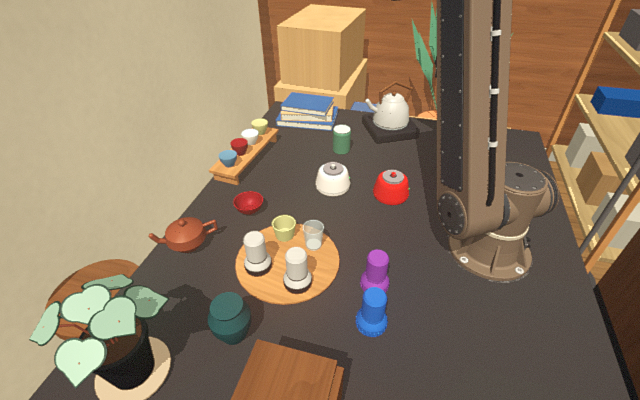

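Top view: the white/steel cups are at (233,164) and (224,203) on the tray. The blue (207,264) and purple (243,262) look-alikes stand off it. The white mill is at (360,199); the red one at (361,261) is not meant. I'll confirm this in an enlarged crop.

```bash
cat > h.py <<'E'
import numpy as np, cv2
from rig import env
def ray(n,u,v,z):
    c=env.calibration(n); f=200/np.tan(np.radians(c["vertical_fov"]/2))
    d=c["R"].T@np.array([(u-c["cx"])/f,(v-c["cy"])/f,1]); o=-c["R"].T@c["t"]
    return o+d*(z-o[2])/d[2]
def proj(n,X):
    c=env.calibration(n); f=200/np.tan(np.radians(c["vertical_fov"]/2))
    p=c["R"]@np.array(X)+c["t"]; return np.array([c["cx"],c["cy"]])+f*p[:2]/p[2]
E
python3 - <<'E'
from h import *
t=cv2.imread("pics/top0.png");s=cv2.imread("pics/side0.png")
a=cv2.resize(t[140:235,200:400],(800,380),interpolation=cv2.INTER_CUBIC)
b=cv2.resize(s[155:300,230:355],(0,0),fx=4,fy=4,interpolation=cv2.INTER_CUBIC)
cv2.imwrite("pics/ca.png",a);cv2.imwrite("pics/cb.png",b)
E
```

```text
(no output)
```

View pics/ca.png

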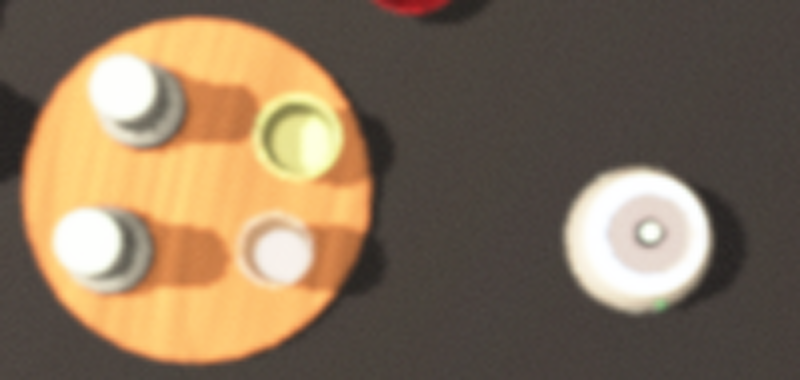

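View pics/cb.png

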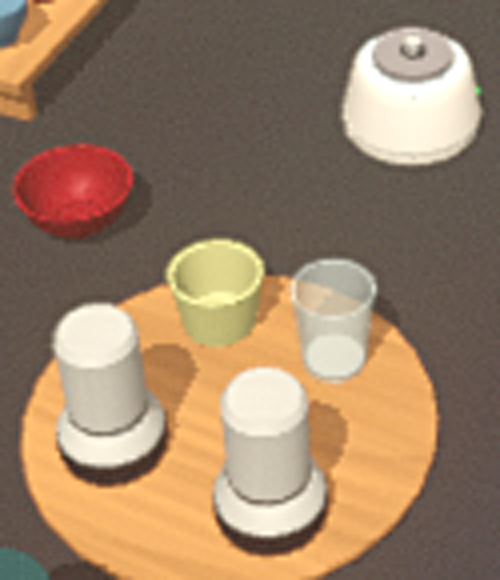

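Run:
```python
from h import *
from scipy.spatial.transform import Rotation as R
P=lambda x,y,ox,oy:((x+.5)/4-.5+ox,(y+.5)/4-.5+oy)
for nm,a,b,z in(("far",(123,90),(97,333),.134),("near",(90,243),(264,400),.134),("pin",(650,231),(413,42),.097)):
    print(nm,ray("top",*P(*a,200,140),z).round(4),ray("side",*P(*b,230,155),z).round(4))
print("tray",ray("top",*P(197,190,200,140),.016).round(3),"tea",ray("top",*P(299,137,200,140),.06).round(3),"pitch",ray("top",*P(275,250,200,140),.08).round(3))
print("vase",ray("top",172,168,.12).round(3),"bowl",ray("top",303,129,.045).round(3))
print(R.from_quat(env.sense()["ee_rot"]).as_matrix().round(3))
```

```text
far [0.6323 0.2548 0.134 ] [0.6342 0.2562 0.134 ]
near [0.5079 0.2783 0.134 ] [0.5091 0.2827 0.134 ]
pin [ 0.5258 -0.1775  0.097 ] [ 0.5248 -0.1764  0.097 ]
tray [0.563 0.208 0.016] tea [0.605 0.117 0.06 ] pitch [0.508 0.134 0.08 ]
vase [0.613 0.446 0.12 ] bowl [0.765 0.021 0.045]
[[-0.953 -0.304 -0.001]
 [-0.304  0.953  0.001]
 [ 0.     0.001 -1.   ]]
```

The crops confirm it: both cups are on the tray, and the mill is the white one with a grey plate and pin. Both views agree to about 4 mm: far cup (0.633, 0.255), near cup (0.5085, 0.2805), pin (0.525, -0.177). First I'll rise and square the tool to the world axes.

Emit:
{"fn": "drive_tool", "kwargs": {"commands": [[[0, 0, 0.1, 0, 0, -0.035, 0.085], [0, 0, 0.21, 0, 0, -0.07, 0.085], [0, 0, 0.309, 0, 0, -0.1, 0.085], [0, 0, 0.309, 0, 0, -0.1, 0.085]]]}}

```text
clock: 0.43
tool_pos: [0.2054, -0.6452, 0.3386]
ee_rot: [0.003, 1.0, -0.005, 0.002]
ft_force: [0.7, -0.1, -0.3]
opening: 0.0847
grip_force: 0.0
```

Emit:
{"fn": "drive_tool", "kwargs": {"commands": [[[0, 0, 0, -0.023, 0.034, 0, 0.085], [0, 0, 0, -0.046, 0.068, 0, 0.085], [0, 0, 0, -0.069, 0.102, 0, 0.085], [0, 0, 0, -0.092, 0.136, 0, 0.085], [0, 0, 0, -0.115, 0.17, 0, 0.085]]]}}

```text
clock: 0.85
tool_pos: [0.3206, -0.4713, 0.3308]
ee_rot: [0.0, 1.0, 0.0, -0.0]
ft_force: [1.0, 0.1, 0.3]
opening: 0.0848
grip_force: 0.0
```

Emit:
{"fn": "drive_tool", "kwargs": {"commands": [[[0, 0, 0, -0.023, 0.034, 0, 0.085], [0, 0, 0, -0.046, 0.068, 0, 0.085], [0, 0, 0, -0.069, 0.102, 0, 0.085], [0, 0, 0, -0.092, 0.136, 0, 0.085], [0, 0, 0, -0.115, 0.17, 0, 0.085]]]}}

```text
clock: 1.27
tool_pos: [0.4357, -0.3011, 0.3312]
ee_rot: [0.0, 1.0, 0.0, 0.0]
ft_force: [1.0, -0.1, -0.3]
opening: 0.0848
grip_force: 0.0
```

Emit:
{"fn": "drive_tool", "kwargs": {"commands": [[[0, 0, 0, -0.015, 0.038, 0, 0.085], [0, 0, 0, -0.03, 0.076, 0, 0.085], [0, 0, 0, -0.043, 0.114, 0, 0.085], [0, 0, 0, -0.056, 0.152, 0, 0.085], [0, 0, 0, -0.065, 0.191, 0, 0.085]]]}}

```text
clock: 1.68
tool_pos: [0.5006, -0.1101, 0.331]
ee_rot: [-0.0, 1.0, 0.0, -0.0]
ft_force: [1.2, -0.1, -0.4]
opening: 0.0853
grip_force: 0.0
```

Emit:
{"fn": "drive_tool", "kwargs": {"commands": [[[0, 0, 0, -0.002, 0.04, 0, 0.085], [0, 0, 0, -0.004, 0.08, 0, 0.085], [0, 0, 0, -0.006, 0.12, 0, 0.085], [0, 0, 0, -0.008, 0.16, 0, 0.085], [0, 0, 0, -0.008, 0.2, 0, 0.085]]]}}

```text
clock: 2.1
tool_pos: [0.5078, 0.0899, 0.3311]
ee_rot: [-0.0, 1.0, 0.0, -0.0]
ft_force: [1.8, -1.0, -0.2]
opening: 0.0846
grip_force: 0.0
```

Emit:
{"fn": "drive_tool", "kwargs": {"commands": [[[0, 0, 0, 0, 0.04, 0, 0.085], [0, 0, 0, 0, 0.08, 0, 0.085], [0, 0, 0, 0, 0.12, 0.03, 0.085], [0, 0, 0, 0, 0.15, 0.06, 0.085], [0, 0, 0, 0, 0.19, 0.08, 0.085]]]}}

```text
clock: 2.52
tool_pos: [0.5071, 0.2686, 0.255]
ee_rot: [0.0, 1.0, -0.0, -0.001]
ft_force: [0.2, 0.6, 0.5]
opening: 0.085
grip_force: 0.0
```

Emit:
{"fn": "drive_tool", "kwargs": {"commands": [[[0, 0, 0, 0, 0.001, 0.03, 0.085], [0, 0, 0, 0, 0.001, 0.065, 0.085], [0, 0, 0, 0, 0.001, 0.1, 0.085], [0, 0, 0, 0, 0.001, 0.135, 0.085], [0, 0, 0, 0, 0.001, 0.165, 0.085]]]}}

```text
clock: 2.93
tool_pos: [0.5073, 0.2681, 0.0895]
ee_rot: [-0.0, 1.0, -0.0, -0.001]
ft_force: [0.6, 1.5, -0.3]
opening: 0.0849
grip_force: 0.0
```

Emit:
{"fn": "drive_tool", "kwargs": {"commands": [[[0, 0, 0, 0, 0, 0, 0.06], [0, 0, 0, 0, 0, 0, 0.04], [0, 0, 0, 0, 0, 0, 0.04], [0, 0, 0, 0, 0, 0, 0.04], [0, 0, 0, 0, 0, 0, 0.04]]]}}

```text
clock: 3.35
tool_pos: [0.5089, 0.2691, 0.0938]
ee_rot: [0.0, 1.0, 0.001, 0.001]
ft_force: [-0.2, -0.6, -1.6]
opening: 0.0574
grip_force: 62.3
```

Emit:
{"fn": "drive_tool", "kwargs": {"commands": [[[0, 0, 0, 0, 0, 0, 0.04], [0, 0, 0, 0, 0, 0, 0.04], [0, 0, 0, 0, 0, 0, 0.04]]]}}

```text
clock: 3.6
tool_pos: [0.5086, 0.2688, 0.0929]
ee_rot: [0.0, 1.0, 0.0, 0.0]
ft_force: [0.2, 0.8, 1.9]
opening: 0.0569
grip_force: 62.3
```

Emit:
{"fn": "drive_tool", "kwargs": {"commands": [[[0, 0, 0, 0, 0, -0.01, 0.04], [0, 0, 0, 0, 0, -0.03, 0.04], [0, 0, 0, 0, 0, -0.05, 0.04], [0, 0, 0, 0, 0, -0.05, 0.04], [0, 0, 0, 0, 0, -0.05, 0.04]]]}}

```text
clock: 4.02
tool_pos: [0.5089, 0.2692, 0.1439]
ee_rot: [0.0, 1.0, 0.001, 0.001]
ft_force: [-0.3, -1.1, -2.4]
opening: 0.0569
grip_force: 62.7
```

Emit:
{"fn": "drive_tool", "kwargs": {"commands": [[[0, 0, 0, 0, 0, 0, 0.04], [0, 0, 0, 0, 0, 0, 0.04]]]}}

```text
clock: 4.18
tool_pos: [0.5078, 0.2682, 0.1414]
ee_rot: [0.0, 1.0, -0.0, -0.001]
ft_force: [-0.6, 0.2, -1.8]
opening: 0.0568
grip_force: 62.7
```

Emit:
{"fn": "drive_tool", "kwargs": {"commands": [[[0, 0, 0, 0, 0, 0, 0.04], [0, 0, 0, 0, 0, 0, 0.04]]]}}

```text
clock: 4.35
tool_pos: [0.508, 0.2684, 0.1413]
ee_rot: [0.0, 1.0, -0.0, -0.001]
ft_force: [0.1, -0.0, -1.0]
opening: 0.0572
grip_force: 62.7
```

Run:
```python
from h import *
a=[]
for i in range(8):
    t=env.capture("top"); a.append(np.r_[env.sense()["ft_force"],env.sense()["torque"]])
a=np.array(a);print(a.mean(0).round(2),a.std(0).round(2)); s=env.sense(); print(s["effort"].round(2),s["tool_pos"],s["ee_rot"],s["opening"])
s=env.capture("side"); cv2.imwrite("pics/s1.png",np.vstack([cv2.resize(t[140:215,200:300],(400,300))[:,:,::-1],cv2.resize(s[200:300,220:340],(400,333))[:,:,::-1]])[:600])
```

```text
[-0.08 -0.01 -1.88 -0.01 -0.01  0.  ] [0.46 0.49 0.42 0.02 0.01 0.04]
[ 0.000e+00 -4.861e+01  2.638e+01  6.350e+00  1.000e-02 -0.000e+00] [0.50828435 0.26864432 0.14201548] [ 1.09075848e-04  9.99999993e-01 -3.27082634e-05 -4.01027215e-05] 0.05668524625109879
```

View pics/s1.png

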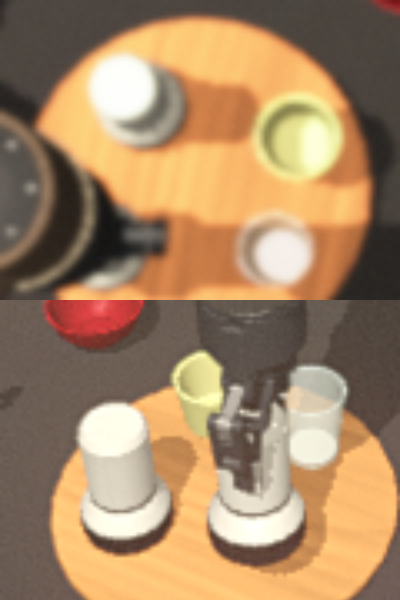

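Lifted, the near cup weighs 1.9 N, about 0.19 kg, so it is the empty one. The pictures show it upright in the fingers above the tray. I'll put it back and go for the far cup.

Emit:
{"fn": "drive_tool", "kwargs": {"commands": [[[0, 0, 0, 0, 0, 0.02, 0.04], [0, 0, 0, 0, 0, 0.04, 0.04], [0, 0, 0, 0, 0, 0.047, 0.04], [0, 0, 0, 0, 0, 0.05, 0.04], [0, 0, 0, 0, 0, 0.05, 0.04]]]}}

```text
clock: 5.22
tool_pos: [0.5086, 0.2688, 0.0924]
ee_rot: [-0.0, 1.0, -0.0, 0.0]
ft_force: [0.7, 0.5, -1.7]
opening: 0.0563
grip_force: 62.7
```

Emit:
{"fn": "drive_tool", "kwargs": {"commands": [[[0, 0, 0, 0, 0, 0, 0.065], [0, 0, 0, 0, 0, 0, 0.085], [0, 0, 0, 0, 0, 0, 0.085], [0, 0, 0, 0, 0, 0, 0.085], [0, 0, 0, 0, 0, 0, 0.085]]]}}

```text
clock: 5.63
tool_pos: [0.5084, 0.2687, 0.0924]
ee_rot: [0.0, 1.0, 0.0, 0.0]
ft_force: [0.5, 0.5, 0.4]
opening: 0.0848
grip_force: 0.0
```

Emit:
{"fn": "drive_tool", "kwargs": {"commands": [[[0, 0, 0, 0, 0, -0.02, 0.085], [0, 0, 0, 0, 0, -0.06, 0.085], [0, 0, 0, 0, 0, -0.1, 0.085], [0, 0, 0, 0, 0, -0.12, 0.085], [0, 0, 0, 0, 0, -0.12, 0.085]]]}}

```text
clock: 6.05
tool_pos: [0.5107, 0.2702, 0.2182]
ee_rot: [-0.0, 1.0, 0.003, 0.004]
ft_force: [0.9, 0.2, 0.6]
opening: 0.085
grip_force: 0.0
```

Run:
```python
from h import *
s=env.sense(); print(s["tool_pos"],s["clock"],s["joints"].round(2))
```

```text
[0.51066738 0.27022159 0.21822884] 6.05 [ 0.83  0.2  -0.24  0.   -1.12 -2.4 ]
```

Emit:
{"fn": "drive_tool", "kwargs": {"commands": [[[0, 0, 0, -0.035, -0.004, 0, 0.085], [0, 0, 0, -0.07, -0.008, 0, 0.085], [0, 0, 0, -0.105, -0.012, 0, 0.085], [0, 0, 0, -0.125, -0.013, 0, 0.085], [0, 0, 0, -0.125, -0.013, 0, 0.085]]]}}

```text
clock: 6.47
tool_pos: [0.6363, 0.2546, 0.2102]
ee_rot: [0.001, 1.0, -0.001, -0.0]
ft_force: [-0.4, -0.4, -0.7]
opening: 0.085
grip_force: 0.0
```

Emit:
{"fn": "drive_tool", "kwargs": {"commands": [[[0, 0, 0, 0, 0, 0.03, 0.085], [0, 0, 0, 0, 0, 0.065, 0.085], [0, 0, 0, 0, 0, 0.1, 0.085], [0, 0, 0, 0, 0, 0.12, 0.085], [0, 0, 0, 0, 0, 0.12, 0.085]]]}}

```text
clock: 6.88
tool_pos: [0.6299, 0.2537, 0.0862]
ee_rot: [0.001, 1.0, -0.002, -0.004]
ft_force: [-1.6, -0.1, -0.6]
opening: 0.0848
grip_force: 0.0
```

Emit:
{"fn": "drive_tool", "kwargs": {"commands": [[[0, 0, 0, 0, 0, 0, 0.065], [0, 0, 0, 0, 0, 0, 0.05], [0, 0, 0, 0, 0, 0, 0.04], [0, 0, 0, 0, 0, 0, 0.04], [0, 0, 0, 0, 0, 0, 0.04]]]}}

```text
clock: 7.3
tool_pos: [0.6346, 0.2561, 0.0948]
ee_rot: [-0.0, 1.0, 0.001, 0.002]
ft_force: [-0.7, -2.2, 6.3]
opening: 0.0545
grip_force: 64.6
```

Emit:
{"fn": "drive_tool", "kwargs": {"commands": [[[0, 0, 0, 0, 0, 0, 0.04], [0, 0, 0, 0, 0, 0, 0.04], [0, 0, 0, 0, 0, 0, 0.04]]]}}

```text
clock: 7.55
tool_pos: [0.6346, 0.2561, 0.0948]
ee_rot: [-0.0, 1.0, 0.001, 0.002]
ft_force: [-0.8, -1.5, 6.5]
opening: 0.0548
grip_force: 64.6
```

Emit:
{"fn": "drive_tool", "kwargs": {"commands": [[[0, 0, 0, 0, 0, -0.01, 0.04], [0, 0, 0, 0, 0, -0.03, 0.04], [0, 0, 0, 0, 0, -0.05, 0.04], [0, 0, 0, 0, 0, -0.05, 0.04], [0, 0, 0, 0, 0, -0.05, 0.04]]]}}

```text
clock: 7.97
tool_pos: [0.6336, 0.2562, 0.1436]
ee_rot: [0.0, 1.0, 0.001, 0.001]
ft_force: [0.3, 0.3, -4.3]
opening: 0.0551
grip_force: 64.6
```

Run:
```python
from h import *
a=[]
for i in range(8):
    t=env.capture("top"); a.append(np.r_[env.sense()["ft_force"],env.sense()["torque"]])
a=np.array(a);print(a.mean(0).round(2)); s=env.sense(); print(s["tool_pos"],s["ee_rot"],s["opening"])
s=env.capture("side"); cv2.imwrite("pics/s2.png",np.vstack([cv2.resize(t[140:215,200:300],(400,300))[:,:,::-1],cv2.resize(s[200:300,220:340],(400,333))[:,:,::-1]])[:600])
```

```text
[-0.23 -0.28 -4.    0.01  0.01 -0.01]
[0.63300903 0.25545454 0.14122554] [ 1.04475842e-04  9.99999775e-01 -3.66952036e-04 -5.52181045e-04] 0.05432836452194066
```

View pics/s2.png

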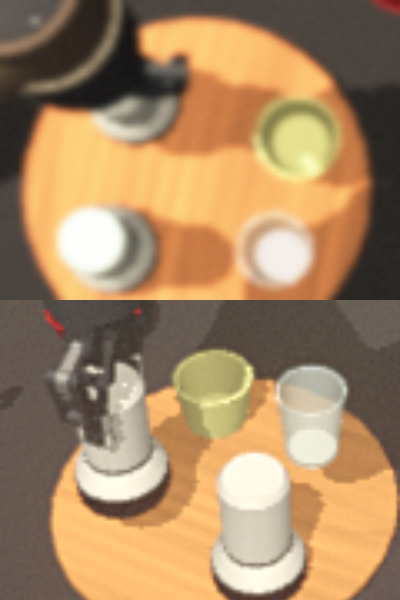

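The far cup weighs 4.0 N (0.40 kg): it is the full one. The empty cup stands upright, at about (223,200) in the top picture. I'll check how far it shifted, as a camera-to-arm consistency check.

Run:
```python
from h import *
t0=cv2.imread("pics/top0.png");t1=env.capture("top")[:,:,::-1].copy()
s0=cv2.imread("pics/side0.png");s1=env.capture("side")[:,:,::-1].copy()
cv2.imwrite("pics/t2.png",t1)
for n,a,b,(y,x,h,w) in(("top",t0,t1,(188,208,32,34)),("side",s0,s1,(244,278,50,34))):
    tm=a[y:y+h,x:x+w]; r=cv2.matchTemplate(cv2.resize(b[y-10:y+h+10,x-10:x+w+10],None,fx=4,fy=4,interpolation=2),cv2.resize(tm,None,fx=4,fy=4,interpolation=2),cv2.TM_CCOEFF_NORMED)
    _,v,_,l=cv2.minMaxLoc(r); print(n,v,l[0]/4-10,l[1]/4-10)
    for c in (a,b):
        g=c[y-8:y+h+8,x-8:x+w+8].min(2).astype(float); m=(g>(235 if n=="top" else 225)); yy,xx=np.nonzero(m); print(m.sum(),xx.mean()+x-8,yy.mean()+y-8)
```

```text
top 0.9891678094863892 0.75 0.0
178 221.09550561797752 199.93258426966293
171 222.17543859649123 199.4736842105263
side 0.987777054309845 0.0 -1.0
32 293.90625 259.53125
299 295.505016722408 260.7759197324415
```

Emit:
{"fn": "drive_tool", "kwargs": {"commands": [[[0, 0, 0, 0, 0, -0.02, 0.04], [0, 0, 0, 0, 0, -0.05, 0.04], [0, 0, 0, 0, 0, -0.08, 0.04], [0, 0, 0, 0.004, -0.015, -0.09, 0.04], [0, 0, 0, 0.01, -0.04, -0.09, 0.04]]]}}

```text
clock: 8.93
tool_pos: [0.6251, 0.2175, 0.2357]
ee_rot: [-0.001, 1.0, 0.002, 0.003]
ft_force: [0.9, -0.7, -4.1]
opening: 0.0547
grip_force: 65.6
```

Emit:
{"fn": "drive_tool", "kwargs": {"commands": [[[0, 0, 0, 0.009, -0.037, 0, 0.04], [0, 0, 0, 0.018, -0.074, 0, 0.04], [0, 0, 0, 0.027, -0.111, 0, 0.04], [0, 0, 0, 0.036, -0.148, 0, 0.04], [0, 0, 0, 0.045, -0.185, 0, 0.04]]]}}

```text
clock: 9.35
tool_pos: [0.5771, 0.0288, 0.232]
ee_rot: [-0.0, 1.0, 0.0, 0.0]
ft_force: [0.1, -0.4, -2.5]
opening: 0.0547
grip_force: 65.7
```

Emit:
{"fn": "drive_tool", "kwargs": {"commands": [[[0, 0, 0, 0.01, -0.037, 0, 0.04], [0, 0, 0, 0.02, -0.074, 0, 0.04], [0, 0, 0, 0.03, -0.111, 0, 0.04], [0, 0, 0, 0.04, -0.148, 0, 0.04], [0, 0, 0, 0.045, -0.178, 0, 0.04]]]}}

```text
clock: 9.77
tool_pos: [0.5313, -0.1497, 0.2323]
ee_rot: [0.0, 1.0, 0.0, 0.0]
ft_force: [0.8, 0.3, -4.4]
opening: 0.0546
grip_force: 65.7
```

Emit:
{"fn": "drive_tool", "kwargs": {"commands": [[[0, 0, 0, 0.008, -0.03, 0, 0.04], [0, 0, 0, 0.008, -0.03, 0, 0.04], [0, 0, 0, 0.008, -0.03, 0, 0.04], [0, 0, 0, 0.008, -0.03, 0, 0.04], [0, 0, 0, 0.008, -0.03, 0, 0.04]]]}}

```text
clock: 10.18
tool_pos: [0.5253, -0.1769, 0.232]
ee_rot: [-0.0, 1.0, 0.0, 0.0]
ft_force: [0.5, -0.2, -3.2]
opening: 0.0545
grip_force: 66.5
```

Run:
```python
from h import *
t=env.capture("top")[:,:,::-1];s=env.capture("side")[:,:,::-1]; x=env.sense();print(x["clock"],x["tool_pos"],x["ee_rot"].round(4),x["ft_force"])
q=x["tool_pos"]
for n in("top","side"): print(n,proj(n,q-[0,0,.077]),proj(n,[.525,-.177,.097]),proj(n,q+[0,0,.041]))
cv2.imwrite("pics/s3.png",cv2.resize(s[100:210,280:400],(600,550),interpolation=2))
```

```text
10.2833 [ 0.52543414 -0.17654495  0.23203808] [-5.e-04  1.e+00  0.e+00  0.e+00] [ 0.5478718  -0.14021824 -3.56224807]
top [364.13473117 196.0818804 ] [361.97505653 197.59960379] [369.41542432 192.89585353]
side [333.0187628  151.00959208] [332.85346885 165.01682913] [333.72377095 119.71860885]
```

View pics/s3.png

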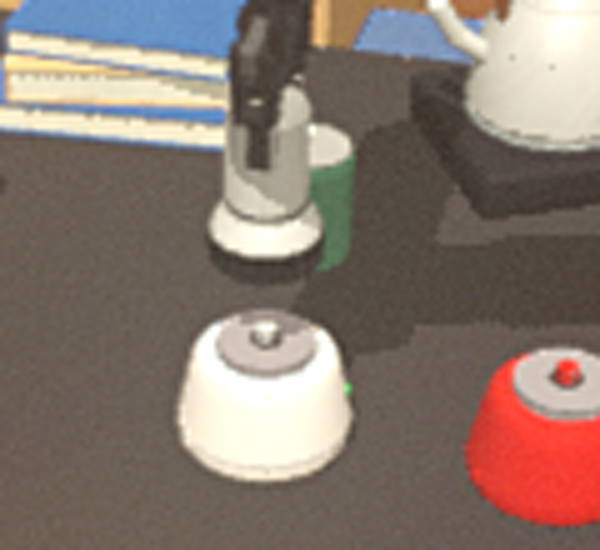

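The cup hangs upright right above the pin: in the crop the collar axis is at x≈266 and the pin at 265. I'll lower it until contact.

Emit:
{"fn": "drive_tool", "kwargs": {"commands": [[[0, 0, 0, 0, 0, 0.02, 0.04], [0, 0, 0, 0, 0, 0.038, 0.04], [0, 0, 0, 0, 0, 0.05, 0.04], [0, 0, 0, 0, 0, 0.052, 0.04], [0, 0, 0, 0, 0, 0.052, 0.04]]]}}

```text
clock: 10.7
tool_pos: [0.525, -0.1767, 0.1795]
ee_rot: [-0.001, 1.0, -0.0, -0.001]
ft_force: [-0.7, -0.1, -4.0]
opening: 0.0543
grip_force: 66.6
```

Emit:
{"fn": "drive_tool", "kwargs": {"commands": [[[0, 0, 0, 0, 0, 0.002, 0.04], [0, 0, 0, 0, 0, 0.004, 0.04], [0, 0, 0, 0, 0, 0.005, 0.04], [0, 0, 0, 0, 0, 0.005, 0.04]]]}}

```text
clock: 11.03
tool_pos: [0.5254, -0.1773, 0.1754]
ee_rot: [0.0, 1.0, 0.0, 0.0]
ft_force: [0.2, 0.7, -3.0]
opening: 0.0547
grip_force: 66.6
```

Emit:
{"fn": "drive_tool", "kwargs": {"commands": [[[0, 0, 0, 0, 0, 0.001, 0.04], [0, 0, 0, 0, 0, 0.002, 0.04], [0, 0, 0, 0, 0, 0.002, 0.04]]]}}

```text
clock: 11.28
tool_pos: [0.5251, -0.1774, 0.173]
ee_rot: [0.0, 1.0, 0.0, -0.0]
ft_force: [-0.5, 0.7, -2.8]
opening: 0.0545
grip_force: 66.6
```

Emit:
{"fn": "drive_tool", "kwargs": {"commands": [[[0, 0, 0, 0, 0, 0.001, 0.04], [0, 0, 0, 0, 0, 0.0015, 0.04], [0, 0, 0, 0, 0, 0.0015, 0.04]]]}}

```text
clock: 11.53
tool_pos: [0.5251, -0.1774, 0.1714]
ee_rot: [0.0, 1.0, 0.0, -0.0]
ft_force: [-1.1, -0.3, -3.7]
opening: 0.0546
grip_force: 66.6
```

Emit:
{"fn": "drive_tool", "kwargs": {"commands": [[[0, 0, 0, 0, 0, 0.001, 0.04], [0, 0, 0, 0, 0, 0.001, 0.04]]]}}

```text
clock: 11.7
tool_pos: [0.5251, -0.1773, 0.1704]
ee_rot: [0.0, 1.0, 0.0, -0.0]
ft_force: [0.2, 0.0, -3.7]
opening: 0.0545
grip_force: 66.6
```

Emit:
{"fn": "drive_tool", "kwargs": {"commands": [[[0, 0, 0, 0, 0, 0.001, 0.04], [0, 0, 0, 0, 0, 0.002, 0.04], [0, 0, 0, 0, 0, 0.002, 0.04]]]}}

```text
clock: 11.95
tool_pos: [0.5251, -0.1773, 0.1683]
ee_rot: [0.0, 1.0, 0.0, -0.0]
ft_force: [-0.4, -0.0, -3.8]
opening: 0.0547
grip_force: 66.6
```

Emit:
{"fn": "drive_tool", "kwargs": {"commands": [[[0, 0, 0, 0, 0, 0.001, 0.04], [0, 0, 0, 0, 0, 0.002, 0.04], [0, 0, 0, 0, 0, 0.002, 0.04]]]}}

```text
clock: 12.2
tool_pos: [0.5251, -0.1773, 0.1663]
ee_rot: [0.0, 1.0, 0.0, -0.0]
ft_force: [-0.6, 0.7, -2.8]
opening: 0.0547
grip_force: 66.6
```

No resistance below tip height (underside about 0.088), so the pin is already in the socket. I'll go on down to the plate.

Emit:
{"fn": "drive_tool", "kwargs": {"commands": [[[0, 0, 0, 0, 0, 0.001, 0.04], [0, 0, 0, 0, 0, 0.002, 0.04], [0, 0, 0, 0, 0, 0.003, 0.04], [0, 0, 0, 0, 0, 0.003, 0.04]]]}}

```text
clock: 12.53
tool_pos: [0.5254, -0.1774, 0.1639]
ee_rot: [-0.0, 1.0, -0.0, 0.0]
ft_force: [-0.7, 1.0, -1.1]
opening: 0.0546
grip_force: 66.8
```

Emit:
{"fn": "drive_tool", "kwargs": {"commands": [[[0, 0, 0, 0, 0, 0.001, 0.04], [0, 0, 0, 0, 0, 0.002, 0.04], [0, 0, 0, 0, 0, 0.003, 0.04], [0, 0, 0, 0, 0, 0.003, 0.04]]]}}

```text
clock: 12.87
tool_pos: [0.5255, -0.1775, 0.1611]
ee_rot: [0.0, 1.0, -0.0, 0.001]
ft_force: [-1.8, 0.6, 6.2]
opening: 0.0547
grip_force: 67.4
```

Emit:
{"fn": "drive_tool", "kwargs": {"commands": [[[0, 0, 0, 0, 0, 0.001, 0.04], [0, 0, 0, 0, 0, 0.002, 0.04], [0, 0, 0, 0, 0, 0.002, 0.04]]]}}

```text
clock: 13.12
tool_pos: [0.5256, -0.1775, 0.1593]
ee_rot: [-0.0, 1.0, -0.0, 0.001]
ft_force: [-2.6, 0.8, 7.2]
opening: 0.0543
grip_force: 67.5
```

The plate is giving and the spring is felt. A slight side force of -2.6 N in x, so I'll ease 0.7 mm that way while pressing on.

Emit:
{"fn": "drive_tool", "kwargs": {"commands": [[[0, 0, 0, 0.0007, 0, 0.001, 0.04], [0, 0, 0, 0.0007, 0, 0.002, 0.04], [0, 0, 0, 0.0007, 0, 0.003, 0.04], [0, 0, 0, 0.0007, 0, 0.003, 0.04]]]}}

```text
clock: 13.45
tool_pos: [0.5255, -0.1775, 0.1568]
ee_rot: [-0.0, 1.0, -0.0, 0.001]
ft_force: [-1.6, 1.1, 8.7]
opening: 0.0547
grip_force: 67.6
```

Emit:
{"fn": "drive_tool", "kwargs": {"commands": [[[0, 0, 0, 0, 0, 0.001, 0.04], [0, 0, 0, 0, 0, 0.002, 0.04], [0, 0, 0, 0, 0, 0.002, 0.04]]]}}

```text
clock: 13.7
tool_pos: [0.5257, -0.1776, 0.1557]
ee_rot: [-0.0, 1.0, -0.0, 0.002]
ft_force: [-4.4, 1.9, 15.0]
opening: 0.0548
grip_force: 68.1
```

Emit:
{"fn": "drive_tool", "kwargs": {"commands": [[[0, 0, 0, 0.0005, 0, 0.001, 0.04], [0, 0, 0, 0.0005, 0, 0.0015, 0.04], [0, 0, 0, 0.0005, 0, 0.0015, 0.04], [0, 0, 0, 0.0005, 0, 0.0015, 0.04], [0, 0, 0, 0.0005, 0, 0.0015, 0.04]]]}}

```text
clock: 14.12
tool_pos: [0.5258, -0.1777, 0.1556]
ee_rot: [-0.0, 1.0, -0.001, 0.003]
ft_force: [-6.8, 4.3, 22.3]
opening: 0.0543
grip_force: 68.8
```

Run:
```python
from h import *
t=env.capture("top")[:,:,::-1];s=env.capture("side")[:,:,::-1]; x=env.sense();print(x["clock"],x["tool_pos"],x["ee_rot"].round(4),x["ft_force"],x["torque"])
cv2.imwrite("pics/s4.png",cv2.resize(s[120:300,225:365],(600,771),interpolation=2)[:600])
```

```text
14.2167 [ 0.52582197 -0.1776542   0.1555798 ] [-4.0e-04  1.0e+00 -6.0e-04  2.6e-03] [-6.16839349  3.35529889 22.38226791] [2.03600675 2.1299153  0.02077246]
```

View pics/s4.png

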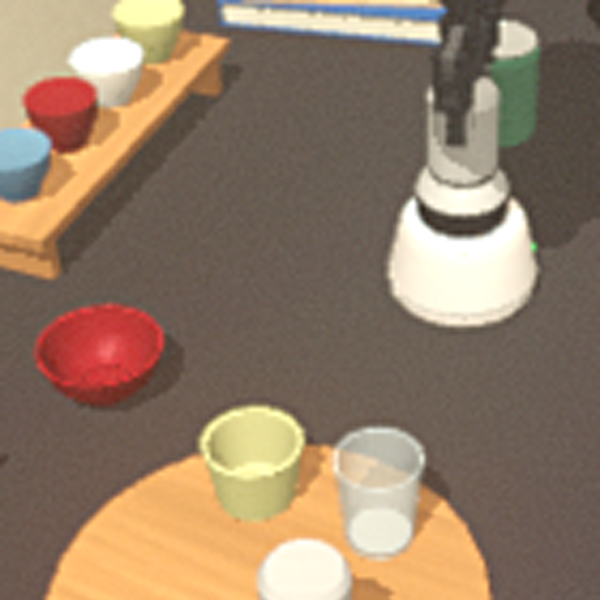

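The cup sits on the mill upright, and the knee in the force shows the stop. There is still some side load, so I'll relieve it (-x, +y) and see whether the height changes, to rule out a jam.

Emit:
{"fn": "drive_tool", "kwargs": {"commands": [[[0, 0, 0, 0.0005, 0.0004, 0, 0.04], [0, 0, 0, 0.001, 0.0008, 0, 0.04], [0, 0, 0, 0.001, 0.0008, 0, 0.04], [0, 0, 0, 0.001, 0.0008, 0, 0.04]]]}}

```text
clock: 14.55
tool_pos: [0.5255, -0.1774, 0.1556]
ee_rot: [-0.0, 1.0, -0.001, 0.003]
ft_force: [-2.3, -0.8, 19.5]
opening: 0.0547
grip_force: 68.5
```

Run:
```python
from h import *
x=env.sense();print(x["clock"],x["tool_pos"],x["ee_rot"].round(4),x["ft_force"],x["torque"])
```

```text
14.55 [ 0.52550749 -0.17738591  0.15561444] [-5.0e-04  1.0e+00 -1.0e-03  3.2e-03] [-2.28107687 -0.79303768 19.45821298] [ 0.59444894  1.16469549 -0.04104224]
```

The height is unchanged at 0.1556 with the side load gone, so this is the real stop, with the hand pressing about 19 N. Handing in.

```bash
python3 -c "
from rig import env
print(env.sign_off())"
```

```text
the job is handed in; nothing more can be done
None
```

I handed the job in at 14.6 s: the full cup (weighed 0.40 kg) is on the white mill's drive pin and held down at the switch stop with about 19 N, and the empty cup (0.19 kg) stands upright on the tray; no verdict came back.

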